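# Free a potted sherd sample from its curing holder

### The job

Take the hold-down bar off the curing holder and lay it flat in the empty narrow compartment of the tool tray; set it down, do not drop it. Then grip the stuck sample by its tab and rock it to one side and to the other until both stiff jaws have been pushed back and it frees (do not pry at the jaws with the fingers), lift it out, and finish still holding it upright over the holder with its foot about 2 cm clear above the jaws. Leave the sherds, brush and other things where they are.

Things in the scene. Friction and masses are not known exactly. Their poses are not given: they have to be found in the camera images.
- holder: Grey steel curing holder, fixed, base 136 (x) x 116 (y) x 12 mm. Origin: centre of its underside, on the table; z up, x along the seat slot, y = rocking direction. Seat slot 16 mm wide, walls 10 mm high. Cheeks at y 34 to 56 mm either side carry flat jaws 69 to 75 mm above the table. End posts at x = -52 and +52 mm (16 x 36 mm, top at 130 mm, 6 mm ears) carry the bar.
- seat (a point): Centre of the seat slot's floor, 12 mm above the table: the sample's foot rests here. The sample rocks about the line along the holder's x, 7 mm above this point.
- sample: Off-white resin block, 0.16 kg, 40 mm long (x). Origin: lowest point of its foot; axes as the holder's. From below: round foot (radius 7 mm, along x), body 25 mm wide (y) up to z = 55 mm (shoulders), then a tab 13 mm thick (y) up to z = 115 mm. Starts seated, upright within 1.5 degrees; jaw lips lie over both shoulders (2 mm above them, 1 mm off the tab), blocking a straight pull.
- sample_tab (a point): Point on the sample's centre line, in the tab, 96 mm above the sample's origin: grip here, fingers closing along the sample's y.
- jaw_a (a joint): Travel (m) of the jaw on the holder's +y side, outward: 0 = closed (lip 7.5 mm from the middle), 0.008 = fully back. Stiff (about 12 N), stays where pushed. The tab pushes it when the sample is tilted about its foot; 9 to 10 degrees, top towards +y, pushes it fully back. The sample comes out only when both jaws' travels add up to over 0.010; one jaw alone never suffices.
- jaw_b (a joint): The same for the jaw on the holder's -y side, outward along -y.
- bar: Plain aluminium hold-down bar, 130 (x) x 24 (y) x 14 (z) mm, 0.13 kg, loose. Origin: centre of its underside. It starts lying along the holder's x on the two end posts, underside 130 mm above the table, 3 mm above the sample's tab.
- bar_center (a point): Centre of the bar, 7 mm above its underside.
- tray: Grey plastic tool tray, fixed, 154 mm (x) x 136 mm (y from -62 to +74 mm), floor 4 mm thick, walls up to 20 mm above the table. Origin on the table; x along its compartments. The wide compartment (+y side) holds the brush at its far side; the narrow one (-y side) is empty; its long walls are cut away over the middle 54 mm as finger scoops.
- slot (a point): Centre of the floor of the empty narrow compartment, 4 mm above the table. The compartment is 144 mm long along the tray's x, 34 mm wide, walls 16 mm high. The bar lies in it along the tray's x, either way round.
- sherd_big: Bystander, to be left alone: flat terracotta potsherd about 75 x 60 x 9 mm. Origin: centre of its underside.
- sherd_mid: Bystander, to be left alone: flat grey potsherd about 52 x 42 x 8 mm. Origin: centre of its underside.
- sherd_small: Bystander, to be left alone: flat terracotta potsherd about 50 x 38 x 7 mm. Origin: centre of its underside.
- cup: Bystander, to be left alone: white ceramic cup, 60 mm across, 60 mm high. Origin: centre of its underside.
- resin_jar: Bystander, to be left alone: amber closed jar, 60 mm across, 85 mm high. Origin: centre of its underside.
- weight: Bystander, to be left alone: small brass cylinder weight, 40 mm across, 35 mm high. Origin: centre of its underside.
- brush: Bystander, to be left alone: small brush, 120 mm long, 17 mm wide, lying in the tray's wide compartment. Origin: centre of its underside.
Not all that is in view belongs to the job. What is shaped like the tray but green or red is not meant.

How it is judged:
By the outcome, as a careful person would: the job done as asked, in the order asked, and still so for the second after the job is handed in, while the arm keeps its last pose, push and grip.
It also fails if it takes over 54 s, if anything falls off the work surface, if the arm or the gripper's body presses on something with over 40 N, if the wrist force passes 120 N, or if a joint passes its speed limit or range.

### The arm

A 6-joint arm with a two-finger parallel gripper is mounted at the origin on the work surface. World frame = base frame: x ahead of the robot, y to its left, z up, the work surface at z = 0. Lengths are in m, angles in rad, forces in N, time in s.
With the tool pointing down it reaches from about 0.3 to 0.875 m from the base axis. Payload 6.4 kg.
Tool frame: the origin (TCP) lies midway between the tips of the shut fingers; the grasp point (between the pads) lies 19 mm behind it; x points along the fingers, y is the direction in which the jaws open and shut, and the axes are right-handed (so a half turn about x gives the same grasp; the last joint's range is limited). The gripper opens to 85 mm and grips with 20 to 120 N. Pads are 22 mm wide; open, the fingers measure 114 mm over their backs; the gripper's body (76 mm by 85 mm) begins 54 mm behind the grasp point. The pads swing forward as they close: fully open they stand 13 mm farther back than shut.
Start: joints at [-1.414, 0.181, 1.607, -0, 1.354, -0.206], TCP at [0.204, -0.538, 0.231] pointing down, gripper open.
Joint ranges: [-2.99, 2.99], [-0.89, 2.07], [0.3, 2.58], [-1.14, 4.28], [0, 2.63], [-3.12, 3.12]. Speed limits (rad/s): [2.57, 2.57, 3.01, 3.14, 3.14, 3.14].

### API

Orientations are given as a unit quaternion [w, x, y, z].
In Python, from bench import ctrl gives the robot as it stands.
- The arm moves only by the tool step_arm, never from a script. Its argument "motion" is a list of rows, each a list of 7 numbers: the shift along the tool's x, y, z in mm, then the turn, a rotation vector about the tool's x, y, z in degrees, then the closure in counts, from 0 (fully open) to 255 (shut). In form: [[tx, ty, tz, rx, ry, rz, hand], ...]. A call has 1 to 10 rows; each row is the pose to reach, as a shift and turn from the pose commanded when the call began, along the tool's axes at that moment; what a row does not reach only later rows make up. A row lasts 1/8 s, in which the tool goes at most 62.5 mm and 10.7 degrees, less where a joint would pass 70% of its speed; a pose out of reach is approached as far as the arm can. A call with a gripper value outside its range is refused whole. The fingers move at their own pace and stop on an object; the grip force is fixed at half the most. Time passes only in rows, so rows that repeat a pose let the fingers close. It gives the time, the measured TCP pose, the force and the opening at its end, in the units of the state.
- ctrl.get_obs(): the state, without advancing time (a new reading comes with each control period).
- ctrl.camera(name): name is "scene" or "top" or "wrist"; returns (picture, depth): 384x512x3 uint8, red, green, blue; 384x512 float32, m along the optical axis (not along the pixel's ray), 0 where there is no reading.
- ctrl.camera_info(name): a dict with "fx", "fy", "cx", "cy" (pixels), "T" (4x4, takes a point from camera to world coordinates); the wrist camera has in their place "hand_eye" (4x4, takes a point from camera to tool coordinates, whose origin is the TCP and whose axes are the tool frame's). Camera axes: x right, y down, z forward; pixel columns grow to the right and rows downward; lengths in m; the calibration is good to about 2 mm. The wrist camera is an equidistant fisheye: a pixel r from the principal point sees the ray r / f radians off the axis. A picture is of the moment at which its call begins: read the wrist's pose just before it. camera_info takes no time and is no camera call.
- ctrl.hand_in(): hands the job in, once; it reports no verdict.
The state is a dict: "time_s": time; "q": joint angles; "dq": joint speeds; "joint_efforts": joint torques, N m; "eef_pos": TCP position; "eef_rot": TCP orientation; "wrist_force": force on the tool from outside, world axes, zero at the start; "torque": the same for the moment, N m; "opening": opening from 0.0 (shut) to 1.0 (fully open).
Only numpy, scipy, OpenCV 4.12 (cv2) and the standard library are available. Lean on these libraries where they do the work, as an engineer would, in place of code of your own. Each camera call takes 0.05 s, during which the arm holds its last target. There are 200 camera calls.

## Working session

There is one attempt and no reset: what is moved stays moved. The work goes in short steps, Python scripts to look and compute and a tool call to move; the robot and the scene stay as the last step left them, time stands still between calls to the robot, and variables do not carry over. Pictures are saved under pics/ and viewed, about 8 in all and at most 12, crops included, and the job is handed in when it is done.

Besides the shell and the picture viewer there is one more tool, called after "Request:" by a JSON object that holds its "api" and its "payload". step_arm: Moves the arm, as the interface text tells. Its arguments: {"type":"object","properties":{"motion":{"type":"array","items":{"type":"array","items":{"type":"number"}}}},"required":["motion"]}

```bash
mkdir -p pics; ls; cat > h.py <<'E'
import numpy as np, cv2
from bench import ctrl
from scipy.spatial.transform import Rotation as R
def Rt():
    o=ctrl.get_obs(); q=o["eef_rot"]; return R.from_quat([q[1],q[2],q[3],q[0]]).as_matrix(), np.array(o["eef_pos"]), o
def cloud(name):
    im,d=ctrl.camera(name); c=ctrl.camera_info(name)
    v,u=np.mgrid[:384,:512]
    P=np.stack([(u-c["cx"])/c["fx"]*d,(v-c["cy"])/c["fy"]*d,d],-1)
    return im,d,P@c["T"][:3,:3].T+c["T"][:3,3]
def ray(name,u,v,z):
    c=ctrl.camera_info(name); T=np.array(c["T"]); r=T[:3,:3]@np.array([(u-c["cx"])/c["fx"],(v-c["cy"])/c["fy"],1])
    return T[:3,3]+r*(z-T[2,3])/r[2]
def save(n,im): cv2.imwrite("pics/"+n,im[...,::-1])
E
python3 - <<'E'
from h import *
for n in("top","scene"):
    im,d,P=cloud(n); save(n+"0.png",im); np.savez(n+".npz",im=im,d=d,P=P)
    print(ctrl.camera_info(n)["T"].round(3).tolist(), ctrl.camera_info(n)["fx"])
a=cv2.imread("pics/top0.png")
print(Rt()[0].round(3), Rt()[2]["eef_pos"],Rt()[2]["time_s"],Rt()[2]["wrist_force"])
E
```

```text
pics
[[0.01, -0.993, 0.114, 0.418], [-1.0, -0.011, -0.01, -0.052], [0.011, -0.114, -0.993, 1.122], [0.0, 0.0, 0.0, 1.0]] 372.2769055624757
[[0.843, 0.439, -0.31, 0.817], [0.537, -0.682, 0.496, -0.576], [0.006, -0.585, -0.811, 0.933], [0.0, 0.0, 0.0, 1.0]] 394.2171310924761
[[-0.     0.355 -0.935]
 [ 0.002 -0.935 -0.355]
 [-1.    -0.002 -0.   ]] [ 0.20399905 -0.53705452  0.23047882] 0.1 [ 0.67324903 -0.47074794 -0.27011421]
```

View pics/top0.png

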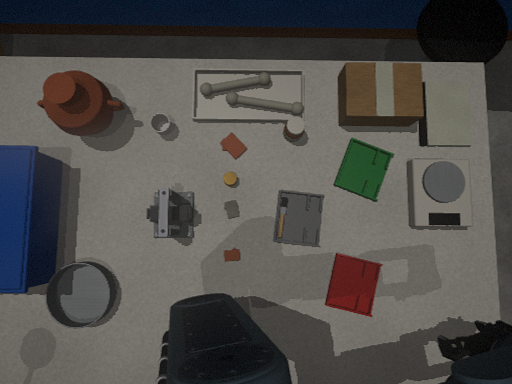

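View pics/scene0.png

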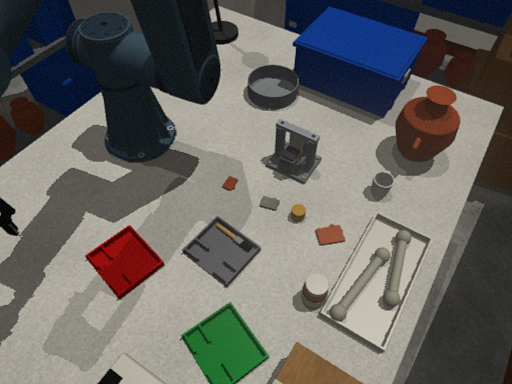

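The grey tray (top 299,217; scene 222,250) is the one meant; the green tray (363,168) and red tray (353,284) are decoys. The holder is at top (173,213) and scene (294,150). I'll confirm in an enlarged crop and measure.

```bash
python3 - <<'E'
from h import *
Z=np.load("top.npz"); im,P=Z["im"],Z["P"]
a=cv2.resize(im[170:260,135:225],(400,400),interpolation=cv2.INTER_CUBIC); b=cv2.resize(im[180:255,262:337],(400,400),interpolation=cv2.INTER_CUBIC)
a2=cv2.resize(np.load("scene.npz")["im"][110:190,255:335],(400,400)); 
b=np.clip(b.astype(float)*1.6,0,255).astype(np.uint8);a=np.clip(a.astype(float)*1.6,0,255).astype(np.uint8)
save("crop.png",np.hstack([a,b]))
def rect(m,z,name):
    uv=np.argwhere(m)[:,::-1]
    W=np.array([ray(name,u,v,z)[:2] for u,v in uv]); r=cv2.minAreaRect((W*1000).astype(np.float32)); return len(uv),np.round(r[0],1),np.round(r[1],1),round(r[2],1)
def big(m):
    n,l,s,c=cv2.connectedComponentsWithStats(m.astype(np.uint8)); k=1+np.argmax(s[1:,4]); return l==k
for n in("top","scene"):
    Z=np.load(n+".npz");P=Z["P"]; z=P[...,2]
    h=np.zeros(z.shape,bool)
    if n=="top": h[170:260,135:225]=1
    else: h[110:190,255:335]=1
    m=big(h&(z>.122)&(z<.165)); print(n,"bar",np.median(z[m]),rect(m,.144,n), P[m].mean(0))
    m2=h&(z>.006)&(z<.06); 
    t=np.zeros(z.shape,bool)
    if n=="top": t[180:255,262:337]=1
    else: t[210:290,175:270]=1
    m=big(t&(z>.012)&(z<.03)); print("tray",np.median(z[m]),rect(m,.02,n))
    hist=np.histogram(z[h],bins=np.arange(-.01,.18,.01)); print(hist[0])
E
```

```text
top bar 0.143863747796955 (560, array([478.4, 165.3]), array([128.7,  37.2]), 0.8) [0.4784126  0.16670857 0.14252973]
tray 0.02016884993645407 (390, array([ 472.3, -204.8]), array([135.3, 154. ]), 83.6)
[2571 3620  623   54   18   10   21  119  399   25   17   18   11   15
   84  461    0    0]
scene bar 0.1432282511492775 (473, array([483.1, 155.1]), array([133.3,  51. ]), 0.5) [0.4830871 0.1631709 0.1407076]
tray 0.0195512683556629 (622, array([ 475.5, -205.8]), array([137.7, 157.2]), 83.8)
[1585 2708  484  121  100   98   80  123  278   74   85   77   79   54
  112  323    0    0]
```

View pics/crop.png

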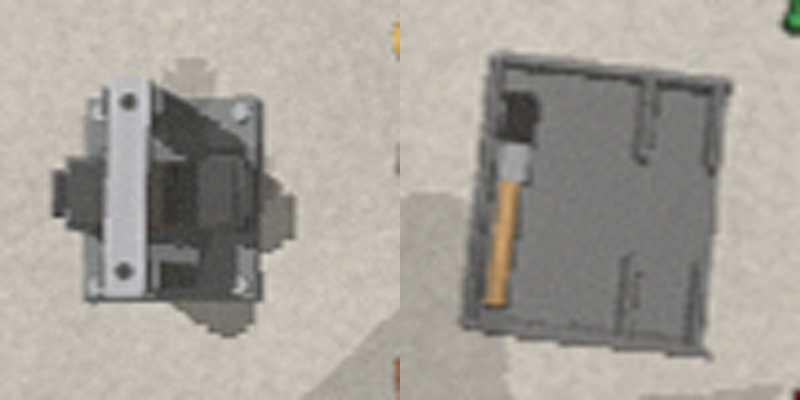

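The crop confirms it: the silver bar at top px (163,214) lies along world x. The grey tray's narrow compartment is on its right, the world −y side. Now the fine fits.

```bash
python3 - <<'E'
from h import *
def rect(W):
    r=cv2.minAreaRect((W*1000).astype(np.float32)); return np.round(r[0],1),np.round(r[1],1),round(r[2],1)
for n,hb,tb in(("top",(170,260,135,225),(180,255,262,337)),("scene",(110,190,255,335),(210,290,175,270))):
    Z=np.load(n+".npz");P=Z["P"];z=P[...,2];im=Z["im"].astype(int)
    h=np.zeros(z.shape,bool);h[hb[0]:hb[1],hb[2]:hb[3]]=1
    m=h&(z>.139)&(z<.15)
    W=np.array([ray(n,u,v,.144)[:2] for v,u in np.argwhere(m)]); print(n,"bar",m.sum(),rect(W), W.mean(0), "yaw",np.degrees(np.arctan(np.polyfit(W[:,0],W[:,1],1)[0])), "colour",im[m].mean(0))
    m=h&(z>.007)&(z<.018); print("base",m.sum(),rect(P[m][:,:2]), P[m][:,:2].min(0),P[m][:,:2].max(0))
    m=h&(z>.066)&(z<.082); print("cheek/jaw",m.sum(),rect(P[m][:,:2]))
    t=np.zeros(z.shape,bool);t[tb[0]:tb[1],tb[2]:tb[3]]=1
    m=t&(z>.012)&(z<.03)
    W=P[m][:,:2]; c,s,a=rect(W); th=np.radians(a if a<45 else a-90)
    print("tray",c,s,a)
    for s_ in (-1,1):
        ux=np.array([np.cos(th),np.sin(th)]);uy=np.array([-ux[1],ux[0]])
    q=(W*1000-c)@np.c_[ux,uy]; print(np.histogram(q[:,1],bins=np.arange(-80,84,4))[0].tolist()); k=np.abs(q[:,0])>55
    # slot centre: tray origin y -62..74 => centre of rect is y=+6
    o=c-6*uy; print("origin",o,"yaw",np.degrees(th))
E
```

```text
top bar 468 (array([478.4, 167.5]), array([128.7,  25.1]), 0.7) [0.47757017 0.16761011] yaw 0.8219998767062777 colour [106.89957265 105.95726496 107.41025641]
base 693 (array([486.6, 124.7]), array([240.5, 213.6]), 1.0) [0.36828199 0.01584069] [0.60629896 0.23285768]
cheek/jaw 508 (array([478.4, 167.6]), array([108.1, 110.3]), 44.7)
tray [ 494.  -224.1] [168.1 201.4] 83.7
[1, 0, 0, 0, 0, 0, 0, 5, 36, 37, 6, 6, 4, 4, 7, 3, 4, 11, 44, 24, 6, 3, 5, 7, 4, 6, 6, 3, 5, 6, 4, 5, 6, 4, 22, 58, 54, 49, 12, 24]
origin [ 493.34159413 -230.06376573] yaw -6.299999999999997
scene bar 334 (array([482. , 164.4]), array([131.5,  35.3]), 2.3) [0.48285074 0.16636825] yaw 0.4902947652679884 colour [117.10479042 116.93413174 118.73652695]
base 517 (array([482.4, 166.5]), array([117.4, 136.5]), 89.9) [0.41412222 0.10782457] [0.55059283 0.22531696]
cheek/jaw 368 (array([486.9, 163.1]), array([108.5,  96.7]), 44.0)
tray [ 474.7 -204.7] [137.2 156. ] 83.2
[0, 0, 5, 12, 77, 30, 9, 11, 8, 9, 9, 10, 10, 43, 61, 20, 11, 6, 13, 5, 9, 5, 11, 6, 8, 8, 6, 10, 9, 10, 43, 71, 66, 40, 12, 87, 64, 5, 0, 0]
origin [ 473.98957619 -210.65779305] yaw -6.799999999999998
```

Request:
{"api": "step_arm", "payload": {"motion": [[-5, -28, -25, 2, 0, 0, 0], [-10, -70, -64, 4, 0, 0, 0], [-15, -115, -104, 7, 0, 0, 0], [-20, -160, -145, 9, 0, 0, 0], [-20, -205, -186, 12, 0, 0, 0], [-20, -250, -227, 14, 0, 0, 0], [-20, -295, -268, 16, 0, 0, 0], [-20, -340, -308, 18, 0, 0, 0], [-20, -385, -349, 20, 0, 0, 0], [-20, -430, -390, 20.1, 0, 0, 0]]}}

```text
time_s: 1.35
eef_pos: [0.4164, 0.0048, 0.2514]
eef_rot: [0.004, 0.707, 0.004, -0.707]
wrist_force: [0.2, -1.2, -0.3]
opening: 1.001
```

```bash
cat > goto.py <<'E'
import sys
from h import *
# usage: goto x y z jawangle(deg, world direction of tool y) -> shift/turn for tool-down target
def plan(x,y,z,ang,tilt=0):
    M,p,o=Rt(); a=np.radians(ang); ty=np.array([np.cos(a),np.sin(a),0]); tx=np.array([0,0,-1.]); T=np.c_[tx,ty,np.cross(tx,ty)]
    s=M.T@(np.array([x,y,z])-p)*1000; r=np.degrees(R.from_matrix(M.T@T).as_rotvec())
    print("t",round(o["time_s"],2),"pos",p.round(4),"shift",s.round(1),"turn",r.round(2),"F",np.round(o["wrist_force"],1),"open",round(float(o["opening"]),3),"q",np.round(o["q"],2))
if __name__=="__main__": plan(*map(float,sys.argv[1:]))
E
python3 goto.py .480 .167 .25 -89.3
```

```text
t 1.35 pos [0.4164 0.0048 0.2514] shift [   1.4 -161.4  -65.5] turn [-0.04 -0.04 -0.02] F [ 0.2 -1.2 -0.3] open 1.001 q [-0.28 -0.21  1.96 -0.    1.4   1.28]
```

Request:
{"api": "step_arm", "payload": {"motion": [[0, -40, -16, 0, 0, 0, 0], [0, -80, -32, 0, 0, 0, 0], [0, -120, -48, 0, 0, 0, 0], [0, -145, -58, 0, 0, 0, 0], [0, -158, -64, 0, 0, 0, 0], [1, -161, -65, 0, 0, 0, 0], [1, -161, -65, 0, 0, 0, 0]]}}

```text
time_s: 2.22
eef_pos: [0.4789, 0.164, 0.25]
eef_rot: [-0.004, -0.707, -0.004, 0.707]
wrist_force: [-0.7, -0.2, 0.3]
opening: 1.002
```

```bash
python3 goto.py .480 .167 .25 -89.3; python3 - <<'E'
from h import *
M,p,o=Rt(); im,d=ctrl.camera("wrist"); i=ctrl.camera_info("wrist"); print({k:np.round(v,3).tolist() if k!="T" else 0 for k,v in i.items()})
np.savez("w1.npz",im=im,d=d,M=M,p=p); save("w1.png",im)
E
```

```text
t 2.23 pos [0.4789 0.164  0.25  ] shift [ 0.  -3.  -1.2] turn [-0.04  0.04 -0.02] F [-0.7 -0.2  0.3] open 1.002 q [ 0.1   0.01  1.75 -0.    1.38  1.65]
{'fx': 297.319, 'fy': 297.319, 'cx': 256.972, 'cy': 189.431, 'hand_eye': [[-0.001, -0.289, 0.957, -0.142], [1.0, -0.0, 0.001, -0.0], [-0.0, 0.957, 0.289, -0.074], [0.0, 0.0, 0.0, 1.0]]}
```

View pics/w1.png

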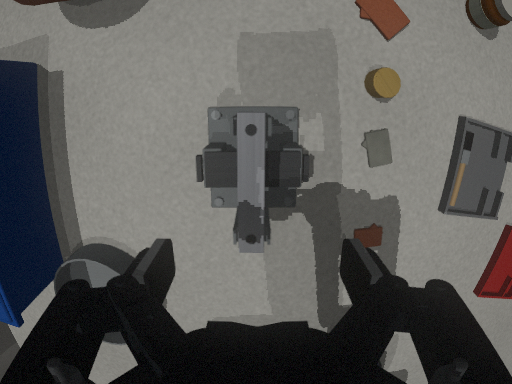

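The bar spans px (252,112)–(252,252), centred between the fingers. Now its position from this view's depth.

```bash
cat >> h.py <<'E'
def wcloud(d,M,p):
    i=ctrl.camera_info("wrist"); v,u=np.mgrid[:384,:512]; x=(u-i["cx"]);y=(v-i["cy"]); r=np.hypot(x,y)+1e-9; th=r/i["fx"]
    k=np.tan(th)/r; P=np.stack([x*k*d,y*k*d,d],-1); H=np.array(i["hand_eye"]); P=P@H[:3,:3].T+H[:3,3]
    return P@M.T+p
def rect(W):
    r=cv2.minAreaRect((W*1000).astype(np.float32)); return np.round(r[0],1),np.round(r[1],1),round(r[2],1)
E
python3 - <<'E'
from h import *
Z=np.load("w1.npz"); P=wcloud(Z["d"],Z["M"],Z["p"]); z=P[...,2]
b=np.zeros(z.shape,bool); b[100:260,190:320]=1; b&=Z["d"]>0
def f(lo,hi):
    m=b&(z>lo)&(z<hi); n,l,s,c=cv2.connectedComponentsWithStats(m.astype(np.uint8)); k=1+np.argmax(s[1:,4]);m=l==k
    W=P[m]; print(m.sum(),np.median(W[:,2]),rect(W[:,:2]),"yaw",np.degrees(np.arctan(np.polyfit(W[:,0],W[:,1],1)[0])))
f(.139,.15); 
m=b&(z>.006)&(z<.018); print("base",m.sum(),rect(P[m][:,:2]),np.median(z[m]))
m=b&(z>.064)&(z<.08); print("jaws",m.sum(),rect(P[m][:,:2]),np.median(z[m]))
b2=np.zeros(z.shape,bool); b2[110:225,440:512]=1; m=b2&(z>.012)&(z<.03); print(rect(P[m][:,:2]),np.median(z[m]))
E
```

```text
3733 0.14376144030304958 (array([479.7, 169.9]), array([129.9,  23.3]), 0.4) yaw 0.4697781949344873
base 3462 (array([480.1, 169.7]), array([136.2, 117. ]), 0.7) 0.011829493434432875
jaws 3077 (array([479.9, 169.3]), array([111.5, 108.9]), 47.1) 0.07455244866175062
(array([ 473. , -202.7]), array([137.4, 154.8]), 83.7) 0.01731112616877506
```

```bash
python3 goto.py .480 .1695 .132 -89.5
```

```text
t 2.27 pos [0.4789 0.1638 0.2501] shift [118.1  -5.7  -1.2] turn [ 0.14  0.03 -0.02] F [ 0.3  0.1 -0.1] open 1.001 q [ 0.09  0.01  1.75 -0.    1.38  1.65]
```

Request:
{"api": "step_arm", "payload": {"motion": [[25, -4, -1, 0.1, 0, 0, 0], [60, -5.7, -1.2, 0.1, 0, 0, 0], [95, -5.7, -1.2, 0.1, 0, 0, 0], [112, -5.7, -1.2, 0.1, 0, 0, 0], [118, -5.7, -1.2, 0.1, 0, 0, 0], [118, -5.7, -1.2, 0.1, 0, 0, 100], [118, -5.7, -1.2, 0.1, 0, 0, 150], [118, -5.7, -1.2, 0.1, 0, 0, 255], [118, -5.7, -1.2, 0.1, 0, 0, 255], [118, -5.7, -1.2, 0.1, 0, 0, 255]]}}

```text
time_s: 3.52
eef_pos: [0.4811, 0.1705, 0.1334]
eef_rot: [0.004, 0.708, 0.004, -0.706]
wrist_force: [-0.5, -0.5, 6.2]
opening: 0.257
```

Request:
{"api": "step_arm", "payload": {"motion": [[0, 0, 0, 0, 0, 0, 255], [0, 0, 0, 0, 0, 0, 255]]}}

```text
time_s: 3.78
eef_pos: [0.4811, 0.1705, 0.1334]
eef_rot: [0.004, 0.708, 0.004, -0.706]
wrist_force: [0.2, 0.0, 6.0]
opening: 0.262
```

```bash
python3 goto.py .480 .1695 .25 -89.5;python3 - <<'E'
from h import *
M,p,o=Rt(); im,d=ctrl.camera("wrist");np.savez("w2.npz",im=im,d=d,M=M,p=p); save("w2.png",im)
E
```

```text
t 3.77 pos [0.4811 0.1705 0.1334] shift [-116.6    0.9    0.9] turn [ 0.09 -0.11  0.02] F [0.2 0.  6. ] open 0.262 q [0.11 0.15 1.86 0.   1.13 1.67]
```

View pics/w2.png

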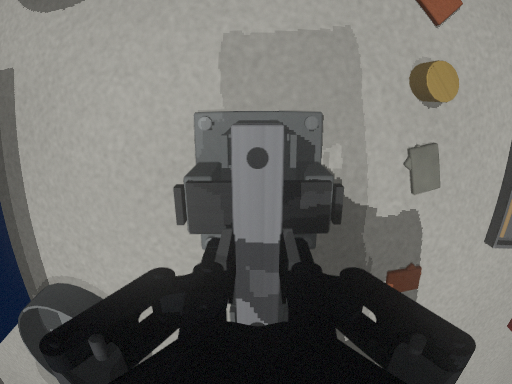

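The bar (px 257,130–330) is gripped centrally between the fingers and the opening is 22 mm. Lifting straight up.

Request:
{"api": "step_arm", "payload": {"motion": [[-5, 0, 0, 0, 0, 0, 255], [-20, 0, 0, 0, 0, 0, 255], [-45, 0, 0, 0, 0, 0, 255], [-70, 5, 0, 0, 0, 0, 255], [-80, 25, 0, 0, 0, 0, 255], [-80, 60, 0, 0, 0, 0, 255], [-80, 100, 0, 0, 0, 0, 255], [-80, 145, 0, 0, 0, 0, 255], [-80, 190, 0, 0, 0, 0, 255], [-80, 235, 2, 1, 0, 0, 255]]}}

```text
time_s: 5.08
eef_pos: [0.4807, -0.0661, 0.2133]
eef_rot: [-0.003, 0.707, -0.003, -0.707]
wrist_force: [0.7, 0.0, -1.1]
opening: 0.255
```

```bash
python3 goto.py .4695 -.2507 .16 -96.4
```

```text
t 5.08 pos [ 0.4807 -0.0661  0.2133] shift [ 53.3 184.6   9.9] turn [ 5.97 -0.06 -0.02] F [ 0.7  0.  -1.1] open 0.255 q [-0.38 -0.01  1.85  0.    1.3   1.2 ]
```

Request:
{"api": "step_arm", "payload": {"motion": [[5, 40, 2, 1, 0, 0, 255], [15, 80, 4, 3, 0, 0, 255], [25, 120, 6, 4, 0, 0, 255], [35, 150, 8, 5, 0, 0, 255], [45, 172, 9.5, 6, 0, 0, 255], [52, 181, 10, 6, 0, 0, 255], [53, 184, 10, 6, 0, 0, 255], [53, 184, 10, 6, 0, 0, 255]]}}

```text
time_s: 6.08
eef_pos: [0.4696, -0.248, 0.1594]
eef_rot: [-0.039, 0.706, -0.039, -0.706]
wrist_force: [0.2, -0.3, -1.2]
opening: 0.257
```

```bash
python3 goto.py .4695 -.2507 .16 -96.4;python3 - <<'E'
from h import *
M,p,o=Rt(); im,d=ctrl.camera("wrist");np.savez("w3.npz",im=im,d=d,M=M,p=p); save("w3.png",im)
P=wcloud(d,M,p); z=P[...,2]; ux=M[:,2]*-1; uy=-M[:,1]
q=(P-p)@np.c_[ux,uy]*1000   # tool-aligned mm: along bar, across bar
ok=(d>0)&(np.abs(q[...,0])<170)&(np.abs(q[...,1])<170)
m=ok&(z>.012)&(z<.03); print("walls",m.sum(),rect(P[m][:,:2]),np.median(z[m]))
for lo,hi in((45,70),(-70,-45)):
    k=m&(q[...,0]>lo)&(q[...,0]<hi); print(lo,np.histogram(q[k][:,1],bins=np.arange(-40,60,2))[0].tolist())
k=ok&(z>.135)&(z<.2)&(np.abs(q[...,1])<16)&(np.abs(q[...,0])<75); W=P[k]; print("bar",rect(W[:,:2]),"top slope",np.polyfit(q[k][:,0],W[:,2]*1000,1), q[k].min(0),q[k].max(0))
E
```

```text
t 6.08 pos [ 0.4696 -0.248   0.1594] shift [-0.6  2.7 -0.2] turn [ 0.03 -0.    0.02] F [ 0.2 -0.3 -1.2] open 0.257 q [-0.71  0.16  1.78  0.    1.2   0.97]
walls 5661 (array([ 483.6, -278.4]), array([282.2, 305.3]), 83.6) 0.018938990421851848
45 [0, 0, 0, 0, 0, 0, 0, 0, 0, 0, 16, 32, 33, 15, 0, 0, 0, 0, 0, 0, 0, 0, 0, 0, 0, 0, 0, 0, 0, 1, 45, 36, 19, 0, 0, 0, 0, 0, 0, 0, 0, 0, 0, 0, 0, 0, 0, 0, 0]
-70 [0, 0, 0, 0, 0, 0, 0, 0, 0, 0, 0, 0, 0, 0, 0, 0, 0, 0, 0, 0, 0, 0, 0, 0, 0, 0, 0, 0, 0, 0, 0, 0, 0, 0, 0, 0, 0, 0, 0, 0, 0, 0, 0, 0, 0, 0, 0, 0, 0]
bar (array([ 477.1, -248.8]), array([ 32. , 113.4]), 83.6) top slope [-3.40374939e-02  1.72695612e+02] [-49.16907884 -15.98862182] [64.22340968 15.9808718 ]
```

View pics/w3.png

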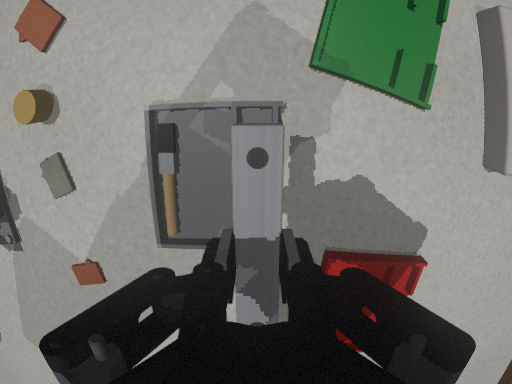

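The bar (px 257,125–325) sits nearly over the narrow compartment (walls at px columns 235 and 283), with the brush on the far left. The wall positions suggest a shift of about 3 mm, so I'll fit more tightly.

```bash
python3 - <<'E'
from h import *
Z=np.load("w3.npz");M,p,d=Z["M"],Z["p"],Z["d"]
P=wcloud(d,M,p); z=P[...,2]; ux=-M[:,2]; uy=-M[:,1]
q=(P-p)@np.c_[ux,uy]*1000
b=np.zeros(z.shape,bool); b[95:255,140:292]=1
m=b&(z>.0165)&(z<.024)
print(np.median(z[m]))
k=m&(q[...,0]>40)&(q[...,0]<68); print("across",np.histogram(q[k][:,1],bins=np.arange(-26,40,1))[0].tolist())
k=m&(q[...,1]>40)&(q[...,1]<100); print("along",q[k][:,0].min(),q[k][:,0].max()); k=k&(q[...,0]>60); print(np.histogram(q[k][:,0],bins=np.arange(60,90,1))[0].tolist())
k=m; print("across max", q[k][:,1].min(), q[k][:,1].max())
e=b&(z>.155)&(z<.185)&(q[...,0]>20)&(np.abs(q[...,1])<16);print("bar far end",q[e][:,0].max(), "across",q[e][:,1].min(),q[e][:,1].max(), "z",np.median(z[e]),np.polyfit(q[e][:,0],z[e]*1000,1))
k=m&(q[...,1]>70);W=q[k];print("left wall yaw",np.degrees(np.arctan(np.polyfit(W[:,0],W[:,1],1)[0])))
E
```

```text
0.01958327298867818
across [0, 0, 0, 0, 0, 0, 0, 14, 14, 14, 14, 14, 12, 0, 0, 0, 0, 0, 0, 0, 0, 0, 0, 0, 0, 0, 0, 0, 0, 0, 0, 0, 0, 0, 0, 0, 0, 0, 0, 0, 0, 0, 0, 0, 0, 0, 19, 21, 16, 16, 17, 0, 0, 0, 0, 0, 0, 0, 0, 0, 0, 0, 0, 0, 0]
along -78.96227898269943 75.86323380891032
[0, 0, 0, 0, 0, 0, 0, 0, 0, 0, 17, 64, 62, 63, 63, 53, 0, 0, 0, 0, 0, 0, 0, 0, 0, 0, 0, 0, 0]
across max -24.16868235340266 112.35975300106661
bar far end 64.22340967669425 across -11.4567483034018 12.277076838763168 z 0.16969972877692122 [-1.68565014e-02  1.70315954e+02]
left wall yaw 0.30033533576373495
```

Request:
{"api": "step_arm", "payload": {"motion": [[15, -1.5, 0, 0, 0, 0, 255], [50, -3, 0.5, 0, 0, 0, 255], [85, -3, 0.5, 0, 0, 0, 255], [115, -3, 0.5, 0, 0, 0, 255], [133, -3, 0.5, 0, 0, 0, 255], [142, -3, 0.5, 0, 0, 0, 255], [147, -3, 0.5, 0, 0, 0, 255], [148.5, -3, 0.5, 0, 0, 0, 255], [149.5, -3, 0.5, 0, 0, 0, 255], [149.5, -3, 0.5, 0, 0, 0, 255]]}}

```text
time_s: 7.38
eef_pos: [0.4695, -0.2459, 0.0103]
eef_rot: [-0.039, 0.706, -0.04, -0.706]
wrist_force: [-0.4, -0.1, -0.9]
opening: 0.262
```

Request:
{"api": "step_arm", "payload": {"motion": [[1, 0, 0, 0, 0, 0, 255], [1.5, 0, 0, 0, 0, 0, 255], [1.5, 0, 0, 0, 0, 0, 255]]}}

```text
time_s: 7.75
eef_pos: [0.4692, -0.2455, 0.0083]
eef_rot: [0.04, -0.706, 0.04, 0.706]
wrist_force: [-0.4, 0.3, -1.7]
opening: 0.262
```

Request:
{"api": "step_arm", "payload": {"motion": [[0.5, 0, 0, 0, 0, 0, 255], [1, 0, 0, 0, 0, 0, 255], [1, 0, 0, 0, 0, 0, 255]]}}

```text
time_s: 8.12
eef_pos: [0.4692, -0.2456, 0.0074]
eef_rot: [0.04, -0.706, 0.04, 0.706]
wrist_force: [-0.5, 0.0, -0.1]
opening: 0.257
```

Request:
{"api": "step_arm", "payload": {"motion": [[0.5, 0, 0, 0, 0, 0, 255], [1, 0, 0, 0, 0, 0, 255], [1, 0, 0, 0, 0, 0, 255]]}}

```text
time_s: 8.5
eef_pos: [0.4692, -0.2456, 0.0074]
eef_rot: [0.039, -0.706, 0.039, 0.706]
wrist_force: [-5.3, 2.8, 11.8]
opening: 0.262
```

Request:
{"api": "step_arm", "payload": {"motion": [[-0.5, 0, 0, 0, 0, 0, 150], [-0.5, 0, 0, 0, 0, 0, 130], [-0.5, 0, 0, 0, 0, 0, 120], [-0.5, 0, 0, 0, 0, 0, 120], [-10, 0, 0, 0, 0, 0, 120], [-30, 0, 0, 0, 0, 0, 120], [-65, 0, 0, 0, 0, 0, 120], [-105, 0, 0, 0, 0, 0, 120], [-140, 0, 0, 0, 0, 0, 60], [-155, 0, 0, 0, 0, 0, 0]]}}

```text
time_s: 9.75
eef_pos: [0.4703, -0.2464, 0.1641]
eef_rot: [-0.039, 0.707, -0.04, -0.705]
wrist_force: [0.5, 0.4, -0.6]
opening: 0.935
```

```bash
python3 goto.py .480 .1695 .25 -89.5;python3 - <<'E'
from h import *
M,p,o=Rt(); im,d=ctrl.camera("wrist");np.savez("w4.npz",im=im,d=d,M=M,p=p); 
P=wcloud(d,M,p); z=P[...,2]; q=(P-p)@np.c_[-M[:,2],-M[:,1]]*1000
k=(d>0)&(np.abs(q[...,1])<16)&(np.abs(q[...,0])<80)&(z>.0)&(z<.03); g=k&(z>.013)&(z<.021)&(np.abs(q[...,1])<13)
print(g.sum(),np.median(z[g]),rect(P[g][:,:2]),np.polyfit(q[g][:,0],z[g],1),q[g].min(0),q[g].max(0))
save("w4.png",im)
E
```

```text
t 9.75 pos [ 0.4703 -0.2464  0.1641] shift [ -87.  -414.2   36.4] turn [-6.91 -0.2  -0.15] F [ 0.5  0.4 -0.6] open 0.935 q [-0.71  0.15  1.78  0.    1.2   0.98]
3101 0.017832858590845713 (array([ 468. , -246.4]), array([ 25.9, 154. ]), 83.5) [5.10449190e-07 1.78844917e-02] [-79.72196075 -12.99397869] [74.2458566  12.95879371]
```

View pics/w4.png

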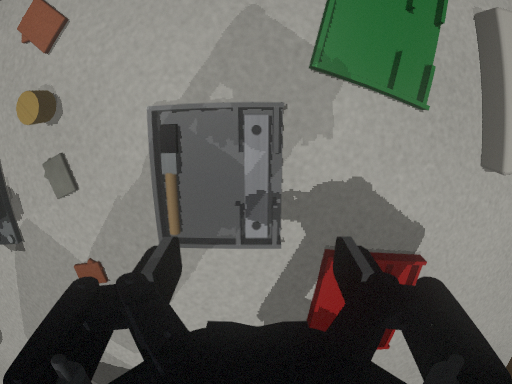

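The bar lies flat in the narrow compartment (px 257,115–240): its top is 18 mm above the table and level. Now back to the sample.

Request:
{"api": "step_arm", "payload": {"motion": [[-15, -25, 3, -1, 0, 0, 0], [-35, -65, 6, -2, 0, 0, 0], [-55, -108, 10, -3, 0, 0, 0], [-56, -152, 13, -4, 0, 0, 0], [-56, -196, 17, -5, 0, 0, 0], [-56, -240, 21, -6, 0, 0, 0], [-56, -285, 25, -6.9, 0, 0.2, 0], [-56, -330, 29, -6.9, -0.2, -0.1, 0], [-56, -370, 33, -6.9, -0.2, -0.1, 0], [-56, -400, 35, -6.9, -0.2, -0.1, 0]]}}

```text
time_s: 11.05
eef_pos: [0.4781, 0.1575, 0.2158]
eef_rot: [-0.003, -0.705, -0.004, 0.709]
wrist_force: [0.4, 0.4, 0.1]
opening: 0.999
```

Request:
{"api": "step_arm", "payload": {"motion": [[0, -10, 1, 0, 0, 0, 0], [0, -14, 1, 0, 0, 0, 0], [0, -14, 1, 0, 0, 0, 0]]}}

```text
time_s: 11.42
eef_pos: [0.4779, 0.1691, 0.2169]
eef_rot: [-0.002, -0.706, -0.003, 0.709]
wrist_force: [-0.6, 0.3, 0.3]
opening: 1.0
```

```bash
python3 goto.py .480 .1695 .089 -89.5;python3 - <<'E'
from h import *
M,p,o=Rt(); im,d=ctrl.camera("wrist");np.savez("w5.npz",im=im,d=d,M=M,p=p); 
P=wcloud(d,M,p); z=P[...,2]
b=(d>0)&(np.abs(P[...,0]-.48)<.08)&(np.abs(P[...,1]-.17)<.07)
g=b&(z>.122)&(z<.132)&(np.abs(P[...,0]-.48)<.03); print("tab",g.sum(),np.median(z[g]),rect(P[g][:,:2]),P[g].min(0),P[g].max(0))
g=b&(z>.006)&(z<.018); print("base",rect(P[g][:,:2]))
g=b&(z>.127)&(z<.14); print("posts",rect(P[g][:,:2]))
g=b&(z>.069)&(z<.08)&(np.abs(P[...,0]-.48)<.01); print("jaws y",np.histogram(P[g][:,1],bins=np.arange(.1,.24,.004))[0].tolist())
save("w5.png",im)
E
```

```text
t 11.43 pos [0.4779 0.1691 0.2169] shift [ 1.279e+02 -1.000e-01 -2.600e+00] turn [-0.05  0.23  0.09] F [-0.6  0.3  0.3] open 1.0 q [0.1  0.04 1.79 0.   1.31 1.67]
tab 752 0.12669241568162035 (array([480.3, 170.3]), array([39.7, 13. ]), 0.7) [0.46047489 0.16355875 0.12203121] [0.5000904  0.17700302 0.12849837]
base (array([480. , 169.9]), array([136.2, 116.8]), 0.8)
posts (array([480.1, 169.6]), array([120.4,  36. ]), 1.1)
jaws y [0, 25, 69, 3, 53, 79, 78, 79, 80, 79, 81, 80, 81, 81, 80, 40, 0, 0, 0, 39, 76, 76, 76, 76, 77, 77, 77, 76, 77, 75, 48, 11, 55, 18]
```

View pics/w5.png

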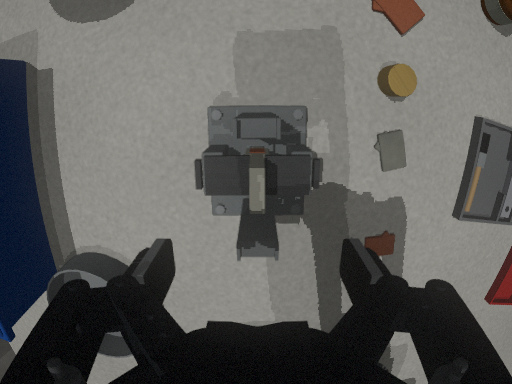

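The tab (px 257,150–212) stands clear and upright between the closed jaws. Its centre is (480.3,170.3) and its top is 127 mm up, as expected. Going down to grip it.

Request:
{"api": "step_arm", "payload": {"motion": [[20, -0.5, -2, -0.2, 0.2, 0.1, 0], [55, -0.6, -2.5, -0.2, 0.2, 0.1, 0], [90, -0.6, -2.5, -0.2, 0.2, 0.1, 0], [115, -0.6, -2.5, -0.2, 0.2, 0.1, 0], [125, -0.6, -2.5, -0.2, 0.2, 0.1, 0], [128, -0.6, -2.5, -0.2, 0.2, 0.1, 100], [128, -0.6, -2.5, -0.2, 0.2, 0.1, 170], [128, -0.6, -2.5, -0.2, 0.2, 0.1, 200], [128, -0.6, -2.5, -0.2, 0.2, 0.1, 255], [128, -0.6, -2.5, -0.2, 0.2, 0.1, 255]]}}

```text
time_s: 12.72
eef_pos: [0.4807, 0.1707, 0.0902]
eef_rot: [0.004, 0.708, 0.004, -0.707]
wrist_force: [-0.5, -1.2, 4.1]
opening: 0.143
```

Request:
{"api": "step_arm", "payload": {"motion": [[0, 0, 0, 0, 0, 0, 255], [0, 0, 0, 0, 0, 0, 255], [0, 0, 0, 0, 0, 0, 255]]}}

```text
time_s: 13.1
eef_pos: [0.4807, 0.1707, 0.0901]
eef_rot: [0.004, 0.708, 0.004, -0.707]
wrist_force: [-1.1, -1.9, 6.8]
opening: 0.143
```

```bash
python3 goto.py .480 .170 .089 -89.3; python3 - <<'E'
import numpy as np
# tool-down; pivot 70 mm ahead of TCP along tool x. rotate by a about tool z: y shift/x shift
for h in (70,):
    for a in range(1,13): r=np.radians(a); print(a,"x",round(h*(1-np.cos(r)),2),"y",round(-h*np.sin(r),2),"(rz=%+d: TCP=pivot-R x*h)"%a)
E
```

```text
t 13.1 pos [0.4807 0.1707 0.0901] shift [1.1 0.7 0.7] turn [-0.   -0.09  0.01] F [-1.1 -1.9  6.8] open 0.143 q [ 0.11  0.22  1.88 -0.    1.04  1.67]
1 x 0.01 y -1.22 (rz=+1: TCP=pivot-R x*h)
2 x 0.04 y -2.44 (rz=+2: TCP=pivot-R x*h)
3 x 0.1 y -3.66 (rz=+3: TCP=pivot-R x*h)
4 x 0.17 y -4.88 (rz=+4: TCP=pivot-R x*h)
5 x 0.27 y -6.1 (rz=+5: TCP=pivot-R x*h)
6 x 0.38 y -7.32 (rz=+6: TCP=pivot-R x*h)
7 x 0.52 y -8.53 (rz=+7: TCP=pivot-R x*h)
8 x 0.68 y -9.74 (rz=+8: TCP=pivot-R x*h)
9 x 0.86 y -10.95 (rz=+9: TCP=pivot-R x*h)
10 x 1.06 y -12.16 (rz=+10: TCP=pivot-R x*h)
11 x 1.29 y -13.36 (rz=+11: TCP=pivot-R x*h)
12 x 1.53 y -14.55 (rz=+12: TCP=pivot-R x*h)
```

Request:
{"api": "step_arm", "payload": {"motion": [[0, -1.2, 0, 0, 0, 1, 255], [0, -2.5, 0, 0, 0, 2, 255], [0.1, -3.7, 0, 0, 0, 3, 255], [0.2, -5, 0, 0, 0, 4, 255], [0.3, -6.2, 0, 0, 0, 5, 255], [0.4, -7.4, 0, 0, 0, 6, 255], [0.5, -8.7, 0, 0, 0, 7, 255], [0.7, -9.9, 0, 0, 0, 8, 255], [0.9, -11.1, 0, 0, 0, 9, 255], [0.9, -11.1, 0, 0, 0, 9, 255]]}}

```text
time_s: 14.35
eef_pos: [0.4807, 0.1804, 0.0894]
eef_rot: [0.061, 0.706, -0.052, -0.704]
wrist_force: [0.4, -7.8, 7.8]
opening: 0.145
```

```bash
cat > tilt.py <<'E'
from h import *
M,p,o=Rt(); x=M[:,0]; print("t",round(o["time_s"],2),p.round(4),"tilt +y deg",round(float(np.degrees(np.arcsin(-x[1]))),2),"tilt x",round(float(np.degrees(np.arcsin(-x[0]))),2),"grasp pt y-.170 mm",((p-.019*x)[1]-.17)*1000,"expected",89*-x[1],"F",np.round(o["wrist_force"],1),"T",np.round(o["torque"],2),"pivot",((p+x*.071)*1000).round(1),o["opening"])
E
python3 tilt.py
```

```text
t 14.35 [0.4807 0.1804 0.0894] tilt +y deg 9.18 tilt x -0.18 grasp pt y-.170 mm 13.472757922010276 expected 14.20575560451879 F [ 0.4 -7.8  7.8] T [-1.5   0.08 -0.03] pivot [480.9 169.1  19.3] 0.1451876710847617
```

Request:
{"api": "step_arm", "payload": {"motion": [[0, -0.6, 0, 0, 0, 0.5, 255], [0.1, -1.2, 0, 0, 0, 1, 255], [0.1, -1.5, 0, 0, 0, 1.2, 255], [0.1, -1.5, 0, 0, 0, 1.2, 255]]}}

```text
time_s: 14.85
eef_pos: [0.4807, 0.1816, 0.0892]
eef_rot: [0.068, 0.705, -0.06, -0.703]
wrist_force: [-0.4, -8.6, 8.0]
opening: 0.147
```

```bash
python3 tilt.py
```

```text
t 14.85 [0.4807 0.1816 0.0892] tilt +y deg 10.38 tilt x -0.18 grasp pt y-.170 mm 15.025508544452865 expected 16.033440592775314 F [-0.4 -8.6  8. ] T [-1.32  0.15  0.05] pivot [480.9 168.8  19.4] 0.14660670138705326
```

Request:
{"api": "step_arm", "payload": {"motion": [[0.1, -1, 0, 0, 0, 0.5, 255], [0.1, -2, 0, 0, 0, 1, 255], [0.1, -2, 0, 0, 0, 1, 255]]}}

```text
time_s: 15.22
eef_pos: [0.4807, 0.182, 0.0891]
eef_rot: [0.075, 0.704, -0.067, -0.703]
wrist_force: [-1.9, -17.7, 12.8]
opening: 0.145
```

```bash
python3 tilt.py
```

```text
t 15.22 [0.4807 0.182  0.0891] tilt +y deg 11.53 tilt x -0.15 grasp pt y-.170 mm 15.786846371974999 expected 17.783289273949688 F [ -1.9 -17.7  12.8] T [-1.62  0.34  0.05] pivot [480.8 167.8  19.6] 0.14473209629069597
```

Jaw A is at its stop: the force rose from 8 to 18 N with no further travel. Rocking to the other side.

Request:
{"api": "step_arm", "payload": {"motion": [[0, 3.5, 0, 0, 0, -2, 255], [0.2, 6, 0, 0, 0, -4, 255], [0.4, 8.4, 0, 0, 0, -6, 255], [0.7, 10.9, 0, 0, 0, -8, 255], [1.1, 13.3, 0, 0, 0, -10, 255], [1.6, 15.8, 0, 0, 0, -12, 255], [2.1, 18.2, 0, 0, 0, -14, 255], [2.6, 20, 0, 0, 0, -15.5, 255], [3, 21.5, 0, 0, 0, -17, 255], [3.3, 22.8, 0, 0, 0, -18, 255]]}}

```text
time_s: 16.48
eef_pos: [0.481, 0.1627, 0.0898]
eef_rot: [-0.038, 0.706, 0.047, -0.705]
wrist_force: [-0.8, 4.1, 4.3]
opening: 0.142
```

```bash
python3 tilt.py
```

```text
t 16.48 [0.481  0.1627 0.0898] tilt +y deg -6.91 tilt x -0.04 grasp pt y-.170 mm -9.548731654770604 expected -10.70564373707659 F [-0.8  4.1  4.3] T [ 0.05 -0.03  0.07] pivot [481.  171.3  19.3] 0.142386395207234
```

Request:
{"api": "step_arm", "payload": {"motion": [[0, 1.3, 0, 0, 0, -1, 255], [0.1, 2.7, 0, 0, 0, -2, 255], [0.1, 4, 0, 0, 0, -3, 255], [0.1, 4.8, 0, 0, 0, -3.5, 255], [0.1, 4.8, 0, 0, 0, -3.5, 255]]}}

```text
time_s: 17.1
eef_pos: [0.4811, 0.1583, 0.0892]
eef_rot: [-0.06, 0.705, 0.068, -0.704]
wrist_force: [-0.3, 3.8, 5.5]
opening: 0.147
```

```bash
python3 tilt.py
```

```text
t 17.1 [0.4811 0.1583 0.0892] tilt +y deg -10.42 tilt x 0.0 grasp pt y-.170 mm -15.182297950247309 expected -16.090703911744786 F [-0.3  3.8  5.5] T [0.45 0.   0.08] pivot [481.1 171.1  19.3] 0.14675873998672323
```

Request:
{"api": "step_arm", "payload": {"motion": [[0.1, 1, 0, 0, 0, -0.5, 255], [0.1, 2, 0, 0, 0, -1, 255], [0.1, 2.6, 0, 0, 0, -1, 255], [0.1, 2.6, 0, 0, 0, -1, 255]]}}

```text
time_s: 17.6
eef_pos: [0.481, 0.1575, 0.089]
eef_rot: [-0.067, 0.704, 0.076, -0.703]
wrist_force: [0.3, 14.2, 7.6]
opening: 0.144
```

```bash
python3 tilt.py
```

```text
t 17.6 [0.481  0.1575 0.089 ] tilt +y deg -11.56 tilt x 0.01 grasp pt y-.170 mm -16.28799343187953 expected -17.83330888407153 F [ 0.3 14.2  7.6] T [ 1.17 -0.04  0.02] pivot [481.  171.7  19.5] 0.1443971200467549
```

Jaw B is at its stop too. Back to upright.

```bash
python3 goto.py .4805 .1705 .0905 -89.3
```

```text
t 17.6 pos [0.481  0.1575 0.089 ] shift [  1.2 -13.    0.4] turn [ 0.02 -0.13 11.56] F [ 0.3 14.2  7.6] open 0.144 q [-0.05  0.19  1.93  0.23  1.04  1.39]
```

Request:
{"api": "step_arm", "payload": {"motion": [[0, -3, 0, 0, 0, 2, 255], [0, -5.5, 0, 0, 0, 4, 255], [0.2, -8, 0, 0, 0, 6, 255], [0.5, -10.5, 0, 0, 0, 8, 255], [0.8, -12.5, 0, 0, 0, 10, 255], [1.2, -14, 0, 0, 0, 11.5, 255], [1.2, -14, 0, 0, 0, 11.5, 255]]}}

```text
time_s: 18.48
eef_pos: [0.4809, 0.1705, 0.0902]
eef_rot: [0.005, 0.708, 0.004, -0.706]
wrist_force: [0.1, 5.1, 6.5]
opening: 0.138
```

```bash
python3 tilt.py; python3 goto.py .4805 .1705 .0905 -89.3
```

```text
t 18.48 [0.4809 0.1705 0.0902] tilt +y deg 0.08 tilt x -0.14 grasp pt y-.170 mm 0.5063825939114197 expected 0.1297397304808013 F [0.1 5.1 6.5] T [1.2  0.07 0.03] pivot [481.1 170.4  19.2] 0.13821369747129558
t 18.48 pos [0.4809 0.1705 0.0902] shift [-0.3 -0.   0.4] turn [ 0.02 -0.14 -0.09] F [0.1 5.1 6.5] open 0.138 q [ 0.11  0.22  1.88 -0.    1.04  1.67]
```

Request:
{"api": "step_arm", "payload": {"motion": [[-2, 0, 0, 0, 0, 0, 255], [-5, 0, 0, 0, 0, 0, 255], [-8, 0, 0, 0, 0, 0, 255]]}}

```text
time_s: 18.85
eef_pos: [0.4796, 0.1686, 0.0969]
eef_rot: [-0.006, -0.707, -0.003, 0.707]
wrist_force: [1.0, 0.1, -1.4]
opening: 0.142
```

```bash
python3 tilt.py
```

```text
t 18.85 [0.4796 0.1686 0.0969] tilt +y deg 0.21 tilt x 0.05 grasp pt y-.170 mm -1.35038794021608 expected 0.33383392444298504 F [ 1.   0.1 -1.4] T [ 0.03 -0.01 -0.01] pivot [479.6 168.3  25.9] 0.14228728357171466
```

It's free: the wrist force is just the sample's weight. Lifting.

Request:
{"api": "step_arm", "payload": {"motion": [[-5, -0.5, 0, 0, 0, 0, 255], [-14, -1, 0, 0, 0, 0, 255], [-26, -1, 0, 0, 0, 0, 255], [-38, -1, 0, 0, 0, 0, 255], [-50, -1, 0, 0, 0, 0, 255], [-62, -1, 0, 0, 0, 0, 255], [-71, -1, 0, 0, 0, 0, 255], [-76, -1, 0, 0, 0, 0, 255], [-76.5, -1, 0, 0, 0, 0, 255], [-76.5, -1, 0, 0, 0, 0, 255]]}}

```text
time_s: 20.1
eef_pos: [0.4798, 0.1701, 0.1733]
eef_rot: [-0.005, -0.707, -0.003, 0.707]
wrist_force: [0.1, -0.2, -0.6]
opening: 0.144
```

```bash
python3 tilt.py; python3 - <<'E'
from h import *
out=[]
for n in("scene","top"):
    im,d,P=cloud(n); z=P[...,2]; np.savez(n+"9.npz",im=im,d=d,P=P)
    r=im[80:200,235:355] if n=="scene" else im[170:260,135:345]
    g=(np.abs(P[...,0]-.48)<.03)&(np.abs(P[...,1]-.17)<.012)&(z>.08)&(z<.16)
    if n=="scene" and g.any():
        print("sample pts",g.sum(),np.percentile(z[g],[0,2,5,50,98]),np.median(P[g],0))
        print(np.histogram(z[g],bins=np.arange(.08,.165,.005))[0].tolist())
    out.append(cv2.resize(r,None,fx=400/r.shape[1],fy=400/r.shape[1],interpolation=cv2.INTER_CUBIC))
out[1]=np.vstack([out[1],np.zeros((400-out[1].shape[0],400,3),np.uint8)])
save("fin.png",np.clip(np.hstack(out)*1.4,0,255).astype(np.uint8))
a,b=np.load("top.npz")["P"],np.load("top9.npz")["P"]
E
```

```text
t 20.1 [0.4798 0.1701 0.1733] tilt +y deg 0.19 tilt x 0.03 grasp pt y-.170 mm 0.14969578191365018 expected 0.2997861229952868 F [ 0.1 -0.2 -0.6] T [-0.01 -0.    0.03] pivot [479.7 169.8 102.3] 0.1436791024689449
sample pts 119 [0.0983534  0.09908496 0.10050056 0.14463759 0.15915565] [0.49249782 0.16281274 0.14463759]
[0, 0, 0, 3, 9, 8, 6, 3, 4, 6, 6, 8, 7, 14, 26, 19]
```

View pics/fin.png

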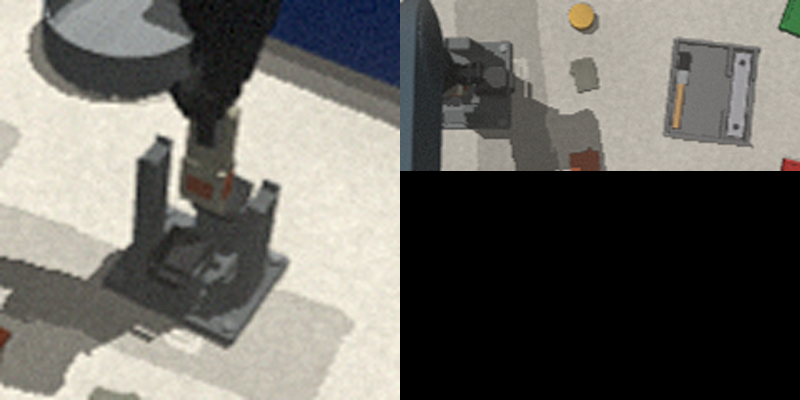

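The left half shows the sample held upright above the open jaws (foot at crop px ~215,210); the right half shows the bar in the tray's narrow slot, with the brush and sherds undisturbed. Handing in.

```bash
python3 -c "
from bench import ctrl
print(ctrl.hand_in())"
```

```text
the job is handed in; nothing more can be done
None
```

The job is done and handed in at about 20 s of the 54 s allowed; no verdict was reported.

- **Bar:** I lifted it off the posts and set it down in the grey tray's narrow compartment, opening the fingers only after the wrist force showed about 12 N of floor contact. Depth afterwards showed it level, with its top about 18 mm above the table.
- **Rocking:** I gripped the tab and rocked the sample about its foot to about 11.5° each way, pushing both jaws back. On each side the force rose (to 18 N and 14 N) with little further travel, which I took as the end stops.
- **Lift:** The sample came free with only about its own weight on the wrist.
- **Final pose:** The tool is within 0.2° of upright, centred over the holder. By the arm's pose the foot is at about 95 mm, 2 cm above the jaws. The scene camera's lowest sample points were at about 98 mm, which fits.

Two readings were slightly off. Before the lift, a 5 N side force and 1.2 N m of moment remained at the grip; both vanished once the sample rose. The stops came at a tilt about 1.5–2° beyond the stated 9–10°, probably from play of the foot in its slot and compliance. I did not measure jaw travel directly. In the last view the brush, weight and grey sherd look undisturbed and the bar is still in its slot. That crop shows one terracotta sherd only in part, and it leaves out the cup, the jar and the other sherd.

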